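# File a glaze sample board in the lever arch file

## Robot

A 6-joint arm with a two-finger parallel gripper is mounted at the origin on the work surface. World frame = base frame: x ahead of the robot, y to its left, z up, the work surface at z = 0. Lengths are in m, angles in rad, forces in N, time in s.
With the tool pointing down it reaches from about 0.275 to 0.775 m from the base axis. Payload 14.6 kg.
Tool frame: the origin (TCP) lies on the centre line of the jaws, within the pads' length; the fingertips stand 19 mm ahead of it and the grasp point (between the pads) is the TCP; z points along the fingers, y is the line along which they close (so a half turn about z gives the same grasp; the last joint's range is limited). The gripper opens to 85 mm and grips with 20 to 120 N. Pads are 22 mm wide; open, the fingers measure 114 mm over their backs; the gripper's body (76 mm by 85 mm) begins 54 mm behind the grasp point. The pads swing forward as they close: fully open they stand 13 mm farther back than shut.
Start: joints at [-1.443, 0.263, -0.048, 1.259, 0, 1.415], TCP at [0.146, -0.504, 0.25] pointing down, gripper open.
Joint ranges: [-2.65, 2.65], [-0.89, 1.7], [-1.18, 1.37], [-2.13, 2.11], [-1.35, 1.29], [-3.14, 3.14]. Speed limits (rad/s): [1.89, 1.89, 2.57, 2.79, 3.14, 3.14].

## Interface

Orientations are given as a unit quaternion [x, y, z, w].
In Python, from station import ctrl, optics, workorder gives the robot as it stands.
- The arm moves only by the tool play_rows, never from a script. Its argument "plan" is one flat list of numbers, 7 for each row, row after row: the opening, from 0 (shut) to 1 (fully open), then the shift along the tool's x, y, z in m, then the turn, a rotation vector about the tool's x, y, z in rad. In form: [hand, tx, ty, tz, rx, ry, rz, hand, tx, ty, tz, rx, ry, rz, ...]. A call has 1 to 12 rows; each row shifts and turns the commanded pose from where the row before left it, along the tool's axes as they then stand; what a row does not reach is not made up. A row lasts 1/8 s, in which the tool goes at most 62.5 mm and 10.7 degrees, less where a joint would pass 70% of its speed; a pose out of reach is approached as far as the arm can. A call with a gripper value outside its range is refused whole. The fingers move at their own pace and stop on an object; "newtons" is the grip in N (left out, the last holds). Time passes only in rows, so rows that do not move let the fingers close. It gives the time, the measured TCP pose, the force, the opening and the grip force at its end, in the units of the state.
- ctrl.get_obs(): the state, without advancing time (a new reading comes with each control period).
- optics.grab_frame(name): name is "side" or "top" or "wrist"; returns a dict with "img" (480x640x3 uint8, red, green, blue), "range_z" (480x640 float32, m along the optical axis (not along the pixel's ray), 0 where there is no reading), "fx", "fy", "cx", "cy" (pixels), "k1" (the pictures are not rectified: a ray, as slopes to the right and down, at radius r is drawn at 1 + k1 r^2 times it, then the intrinsics apply), "eye" and "orientation" of the camera in the world. Camera axes: x right, y down, z forward; pixel columns grow to the right and rows downward; lengths in m; the calibration is good to about 2 mm. A picture is of the moment at which its call begins.
- workorder.job_done(): hands the job in; it is judged then, once.
Trained networks look in a picture, given as the dict that the camera call returned (one of the last four; its "shot" number tells which), for a name from the list of things; names that differ only in an ending like _2 or _b are one class to them, and where a whole thing is asked for, a point or a joint stands for the part that bears it (a point fixed in the world has none). Each returns a list of dicts, best first, with "score" (0 to 1); they miss things now and then, are a little off and sometimes report something else, mostly with a low value. They report only what shows in the picture. A call takes as long as a camera call. They do not tell look-alikes from the thing itself.
- optics.outline_of(name, picture): "pixels" (480x640 bool, what is visible of it) and "location" ([row, column] in pixels, amid what is visible of it).
The state is a dict: "clock": time; "joint_pos": joint angles; "qvel": joint speeds; "joint_torque": joint torques, N m; "ee_pos": TCP position; "orientation": TCP orientation; "ft_force": force on the tool from outside, world axes, zero at the start; "ft_torque": the same for the moment, N m; "finger_gap": finger opening in m; "finger_force": force on a finger pad.
Only numpy, scipy, OpenCV 4.12 (cv2) and the standard library are available. Lean on these libraries where they do the work, as an engineer would, in place of code of your own. Each camera call takes 0.05 s, during which the arm holds its last target. There are 200 camera calls.

## Task

File the sample board with the two holes in the lever arch file: lift the lever so that the rings spring open, lower the board gently over both posts, without forcing it, until it lies flat at the bottom, then press the lever down, gently, until the rings are shut and stay shut. The post bar can stand several millimetres to either side of its place, so feel for the posts; leave the board with the single hole and the other things on the bench where they are.

Things in the scene. Friction and masses are not known exactly. Their poses are not given: they have to be found in the camera images.
- file: Lever arch file lying open, fixed to the bench. Origin: on the bench top, midway between the posts' nominal places; z up. Grey covers 3 mm thick, 240 mm wide (y), x = -125 to +304 mm. On them a filler card (x -122 to -22 mm) and a steel mechanism plate (to x = 56 mm), tops level at z = 7 mm: the board lies on these. The lever lies at y = -85 mm.
- posts (a point): Nominal midpoint between the tops of two upright steel posts, 45 mm above the bench, over the file's origin; axes as the file's. Posts 8 mm thick, chamfered over the top 3 mm to 7.2 mm; 80 mm apart along y. The post bar really stands up to 8 mm off this, either way along y (x is exact); it differs each time, is stiff (60 N to shift) and is not measured: find it by feel.
- arches (a joint): Angle in rad of the two arched rings, which move with the lever: 0 shut, 1.1 open. Their ends are 27 mm broad along y, so they meet the posts wherever the post bar stands. They hinge 34 mm to the +x side of the posts, 12 mm up; shut, they reach over to the post tops (top at z = 54 mm); open, they keep to x above 30 mm and below 75 mm high in the file frame.
- lever_tip (a point): Centre of the lever's black end tab, 26 mm long, 14 mm wide (file's y), 8 mm thick; pinch its sides from above. Shut it is at x = 68, y = -85, z = 34 mm in the file frame, free underneath down to 7 mm; open, the lever stands upright, tab about 93 mm high. The bare strip nearer the hinge is 12 mm wide, 5 mm thick. Axes turn with the lever.
- lever_hinge (a point): Point on the lever's hinge line, which runs along the file's y: x = -5, y = -85, z = 18 mm in the file frame. The tab's centre moves about it on a circle of 75 mm radius, from file +x (shut, 0.22 rad above level) up to vertical (open). The lever is free to be pushed on its upper side (which faces the file's -x when open).
- lever (a joint): Lever angle in rad: 0 shut (as at the start), 1.35 fully open. Over-centre spring: about 7 N at the tab starts to lift it; past about 0.15 it springs fully open by itself, with the rings; pressing it down takes up to 12 N (most at 0.6), and below 0.08 it snaps shut. Its stops are rigid; more than 40 N on the tab bends it.
- board_tile (a point): Centre of the part to grasp on the sample board that is to be filed: an upright white tile 12 mm thick along the board's x, 44 mm wide along y and 39 mm high, 28 mm above the board's underside (tile top at 48 mm). It stands on a tile foot 30 x 50 mm, top 11 mm above the underside. Axes are the board's: z up, x towards the holed edge.
- board_holes (a point): Midpoint between the two holes of the same board, on its underside. Plywood, 100 (x) by 115 (y) by 6 mm, about 0.18 kg; holes 10 mm wide, 80 mm apart along y, 14 mm from the +x edge; the tile's centre plane is 48 mm and the board's centre 36 mm from them towards -x. Filed, it lies on the file with x axes alike and this point 7 mm above the bench, below the posts' midpoint.
- spare: The other sample board: same outline, thickness and upright tile, but one single hole 21 mm wide in the middle of its +x edge. Origin: centre of its underside. Not to be used or shifted.
- bowl: Bystander: bowl 110 mm wide, 55 mm high. Origin: centre of the underside.
- teacup: Bystander: cup 70 mm wide, 60 mm high. Origin: centre of the underside.
- sakecup: Bystander: small cup 48 mm wide, 40 mm high, standing on the file's front cover. Origin: centre of the underside.
- gluejar: Bystander: jar 56 mm wide, 80 mm high. Origin: centre of the underside.
- dish: Bystander: dish 120 mm wide, 22 mm high. Origin: centre of the underside.
Mind the look-alikes: they are no part of the job. Leave any turquoise look-alike of the part that bears board_tile alone.

How it is judged:
On the way, in this order (a step that is already met when the one before it is completed fails the run):
1. the lever is up and the rings are open (value of joint lever above 1.1 rad), for 0.2 s.
2. the board lies flat on both posts while the rings are open (value of joint lever above 0.9 rad and z of board_holes in the frame of file below 0.0105 m and horizontal distance between board_holes and file below 0.012 m and angle between the x axis of board_holes and the x axis of file, either way round below 0.1 rad and angle between board_holes's own z axis and vertical below 0.05 rad and x of board_tile in the frame of file below -0.03 m), for 0.2 s.
At the end, for the whole second after the job is handed in: The lever is shut (below 0.05 rad); the two-holed board lies flat on the file, posts through its holes: hole end within 3.5 mm of the 7 mm seat, hole midpoint within 12 mm of the file's origin (allows for the play), tile to the -x side, within 0.1 rad of the file's x and 0.05 rad of level (value of joint lever below 0.05 rad and z of board_holes in the frame of file below 0.0105 m and horizontal distance between board_holes and file below 0.012 m and angle between the x axis of board_holes and the x axis of file, either way round below 0.1 rad and angle between board_holes's own z axis and vertical below 0.05 rad and x of board_tile in the frame of file below -0.03 m); the robot touches nothing.
It fails at once if the board is forced against the posts or the file with more than 45 N (contact force between board and file above 45 N).
It fails at once if the lever is bent by forcing it past its shut stop (more than about 45 N on the tab) (value of joint lever below -0.0165 rad).
It fails at once if the other board is shifted by more than 15 mm (distance of spare from where it was at the start of the episode above 0.015 m).
It fails at once if crockery or the jar is shifted by more than 20 mm (distance of any of bowl, teacup, sakecup, gluejar, dish from where it was at the start of the episode above 0.02 m).
It also fails if it takes over 72 s, if anything falls off the work surface, if the arm or the gripper's body presses on something with over 40 N, if the wrist force passes 120 N, or if a joint passes its speed limit or range.

## Working session

There is one attempt and no reset: what is moved stays moved. The work goes in short steps, Python scripts to look and compute and a tool call to move; the robot and the scene stay as the last step left them, time stands still between calls to the robot, and variables do not carry over. Pictures are saved under pics/ and viewed, at most 10 in all, crops included, and the job is handed in when it is done.

Besides the shell and the picture viewer there is one more tool, called after "Emit:" as name(argument=value, ...) on one line, values as JSON. play_rows: Moves the arm, as the interface text tells. Its arguments: {"type":"object","properties":{"plan":{"type":"array","items":{"type":"number"}},"newtons":{"type":"number"}},"required":["plan"]}

```bash
mkdir -p pics; ls; cat > h.py <<'E'
import numpy as np, cv2
from scipy.spatial.transform import Rotation as R
from station import ctrl, optics, workorder
def pts(p,mask=None):
    """world points (H,W,3) from picture"""
    v,u=np.mgrid[0:480,0:640].astype(float)
    xd=(u-p['cx'])/p['fx']; yd=(v-p['cy'])/p['fy']
    x,y=xd.copy(),yd.copy()
    for _ in range(8):
        s=1+p['k1']*(x*x+y*y); x=xd/s; y=yd/s
    z=p['range_z']; P=np.stack([x*z,y*z,z],-1)
    W=P@R.from_quat(p['orientation']).as_matrix().T+np.array(p['eye'])
    W[z<=0]=np.nan
    return W
def save(p,n): cv2.imwrite('pics/'+n+'.png',cv2.cvtColor(p['img'],cv2.COLOR_RGB2BGR))
E
python3 - <<'E'
from h import *
np.set_printoptions(precision=4,suppress=True)
for n in ['top','side']:
    p=optics.grab_frame(n); save(p,n+'0'); W=pts(p); np.savez('/tmp/'+n+'0',W=W,img=p['img'])
    print(n,p['eye'],p['orientation'],p['fx'])
    for k in ['file','posts','lever_tip','board_tile','board_holes','spare','bowl','teacup','sakecup','gluejar','dish']:
        try:
            for d in optics.outline_of(k,p)[:2]:
                m=d['pixels']; print(k,round(d['score'],2),d['location'],m.sum(),np.nanmedian(W[m],0),np.nanmax(W[m][:,2]))
        except Exception as e: print(k,e)
print(ctrl.get_obs())
E
```

```text
pics
top [0.4061 0.0078 1.2586] [-0.6987  0.7135 -0.0385  0.0366] 452.1423754143096
file 0.81 [219.3, 332.0] 12646 [ 0.6127 -0.0365  0.0046] 0.05712735556956394
posts 0.88 [220.6, 334.2] 12572 [ 0.6125 -0.0367  0.0046] 0.05712735556956394
posts 0.6 [195.7, 195.6] 1188 [0.6786 0.341  0.0235] 0.060884162568963784
lever_tip 0.54 [234.9, 363.0] 153 [ 0.5589 -0.1168  0.0348] 0.04348354583649483
lever_tip 0.45 [280.9, 219.1] 1515 [0.4374 0.2856 0.0071] 0.05544573442551237
board_tile 0.72 [346.7, 231.0] 1610 [0.2583 0.2505 0.0071] 0.05354901634602771
board_tile 0.69 [326.2, 152.1] 1576 [0.3266 0.461  0.0074] 0.055101510693392086
board_holes 0.91 [280.5, 218.2] 1548 [0.4387 0.285  0.0071] 0.05544573442551237
board_holes 0.67 [346.6, 229.6] 1567 [0.2578 0.2504 0.0072] 0.05354901634602771
spare 0.56 [261.0, 420.8] 1482 [ 0.4858 -0.273   0.0063] 0.05247693398210673
spare 0.35 [160.5, 350.4] 215 [ 0.7654 -0.0907  0.0209] 0.04880620488073739
bowl 0.63 [195.7, 195.5] 1263 [0.68   0.3409 0.0245] 0.062094305585433274
teacup 0.95 [204.0, 432.7] 587 [ 0.6379 -0.3038  0.0206] 0.06621917343304728
sakecu
[... 1184 characters left out ...]
 [ 0.6006 -0.0611  0.0034] 0.05450556595289224
dish 0.66 [186.9, 270.8] 452 [0.5133 0.4558 0.0111] 0.024144514481660106
dish 0.3 [310.6, 362.0] 1538 [ 0.4749 -0.2926  0.0055] 0.04936815183413623
{'clock': 1.2, 'joint_pos': array([-1.4433,  0.2631, -0.0483,  1.2594, -0.    ,  1.4155]), 'qvel': array([ 0.0011,  0.0004, -0.0011,  0.0014,  0.0002, -0.0004]), 'joint_torque': array([ -0.0004, -63.7433,  38.4775,   0.0011,  -0.0003,   0.    ]), 'ee_pos': array([ 0.1465, -0.5041,  0.2503]), 'orientation': array([ 0.99  ,  0.1409, -0.    , -0.    ]), 'ft_force': array([-0.0828,  0.1103, -0.9968]), 'ft_torque': array([-0.0096,  0.0123,  0.0113]), 'finger_force': 0.0, 'finger_gap': 0.08530283920950436}
```

```bash
python3 - <<'E'
import cv2
a=cv2.imread('pics/top0.png')
c=cv2.resize(a[120:400,110:510],(800,560),interpolation=cv2.INTER_CUBIC); cv2.imwrite('pics/c1.png',c)
E
```

```text
(no output)
```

View pics/c1.png

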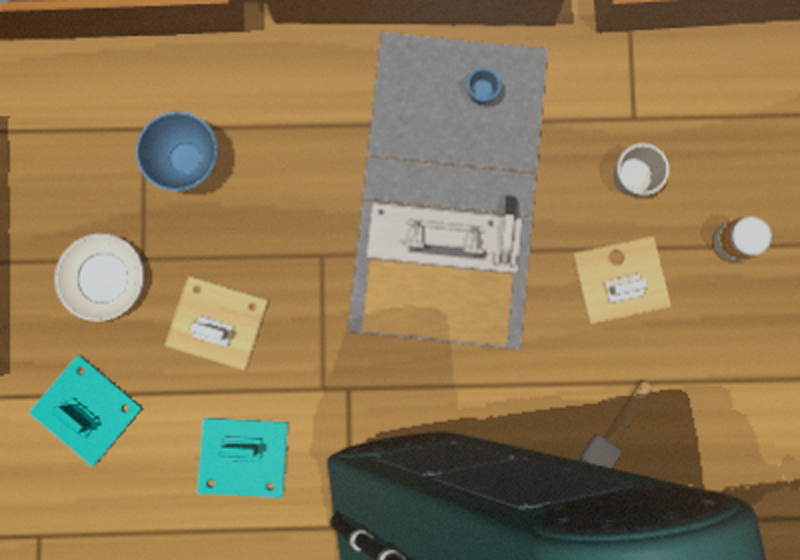

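The crop shows the plywood two-holed board at full-frame pixel (row 281, col 218). The turquoise look-alikes are at about (325,153) and (348,231), and the spare is at (261,421). The file is upright in the middle, with its lever tab at about (221,365).

```bash
python3 - <<'E'
from h import *
np.set_printoptions(precision=4,suppress=True)
p=optics.grab_frame('top'); W=pts(p)
hsv=cv2.cvtColor(p['img'],cv2.COLOR_RGB2HSV)
def rect(m,z0=None):
    if z0 is not None:
        # project rays onto plane: use depth-based xy directly
        pass
    xy=W[m][:,:2]; xy=xy[~np.isnan(xy).any(1)].astype(np.float32)
    r=cv2.minAreaRect(xy); b=cv2.boxPoints(r)
    return r,b
for n,i in [('file',0),('board_holes',None)]:
    ds=optics.outline_of(n,p)
    d=ds[0]
    m=d['pixels'].astype(np.uint8)
    m=cv2.morphologyEx(m,cv2.MORPH_OPEN,np.ones((5,5)))>0
    m&=(W[...,2]<0.02)
    r,b=rect(m); print(n,d['location'],r); print(b)
# lever black tab
m=optics.outline_of('lever_tip',p)[0]['pixels']; q=W[m]; t=q[q[:,2]>0.028]; print(len(t),t.mean(0),t.min(0),t.max(0))
E
```

```text
file [217.9, 334.7] ((0.623020589351654, -0.03952239453792572), (0.240377739071846, 0.4323253035545349), 82.85153198242188)
[[ 0.3936 -0.1319]
 [ 0.8225 -0.1857]
 [ 0.8525  0.0528]
 [ 0.4235  0.1066]]
board_holes [348.4, 229.7] ((0.2572096586227417, 0.252968966960907), (0.11706153303384781, 0.1005217432975769), 85.10350799560547)
[[0.2021 0.1989]
 [0.3023 0.1904]
 [0.3123 0.307 ]
 [0.2121 0.3156]]
126 [ 0.5626 -0.1174  0.0359] [ 0.5208 -0.1261  0.028 ] [ 0.5999 -0.1082  0.0448]
```

Emit:
play_rows(plan=[0.3, 0, 0, 0, 0, 0, 0.136, 0.3, 0, 0, 0, 0, 0, 0.136, 0.3, 0, 0, 0, 0, 0, 0.136, 0.3, 0.0375, -0.0454, 0.003, 0, 0, 0, 0.3, 0.0375, -0.0454, 0.003, 0, 0, 0, 0.3, 0.0375, -0.0454, 0.003, 0, 0, 0, 0.3, 0.0375, -0.0454, 0.003, 0, 0, 0, 0.3, 0.0375, -0.0454, 0.003, 0, 0, 0, 0.3, 0.0375, -0.0454, 0.003, 0, 0, 0, 0.3, 0.0375, -0.0454, 0.003, 0, 0, 0, 0.3, 0.0375, -0.0454, 0.003, 0, 0, 0, 0.3, 0.0375, -0.0454, 0.003, 0, 0, 0], newtons=30)

```text
clock: 2.9
ee_pos: [0.5337, -0.1393, 0.2233]
orientation: [0.998, -0.062, 0.0, 0.0]
ft_force: [0.8, -1.2, -0.0]
finger_gap: 0.0253
finger_force: 0.0
```

```bash
python3 - <<'E'
from h import *
np.set_printoptions(precision=4,suppress=True)
o=ctrl.get_obs(); print(o['clock'],o['ee_pos'],o['orientation'],o['ft_force'],o['finger_gap'])
p=optics.grab_frame('wrist'); save(p,'w1'); W=pts(p)
Rt=R.from_quat(o['orientation']).as_matrix(); print('cam rel',Rt.T@(np.array(p['eye'])-o['ee_pos']),(R.from_matrix(Rt).inv()*R.from_quat(p['orientation'])).as_euler('xyz'))
for k in ['file','lever_tip','posts']:
    for d in optics.outline_of(k,p)[:2]:
        m=d['pixels'];q=W[m]; print(k,d['score'],d['location'],m.sum(),np.nanmedian(q,0),np.nanmin(q,0),np.nanmax(q,0))
E
```

```text
2.9 [ 0.5337 -0.1393  0.2233] [ 0.998  -0.0625  0.0002  0.0001] [ 0.8347 -1.2338 -0.0147] 0.025348179671634864
cam rel [ 0.0683  0.0008 -0.1237] [-0.2748 -0.0005  1.5711]
file 0.79 [152.2, 209.8] 72599 [ 0.6103 -0.0385  0.0038] [ 0.396  -0.1746 -0.0017] [0.7675 0.1037 0.2469]
lever_tip 0.76 [189.2, 292.4] 1316 [ 0.5627 -0.119   0.0353] [ 0.5084 -0.1308  0.002 ] [ 0.6029 -0.1049  0.0399]
posts 0.66 [149.8, 208.7] 73708 [ 0.6094 -0.0385  0.0038] [ 0.3948 -0.1746 -0.0024] [0.7675 0.1055 0.2524]
```

View pics/w1.png

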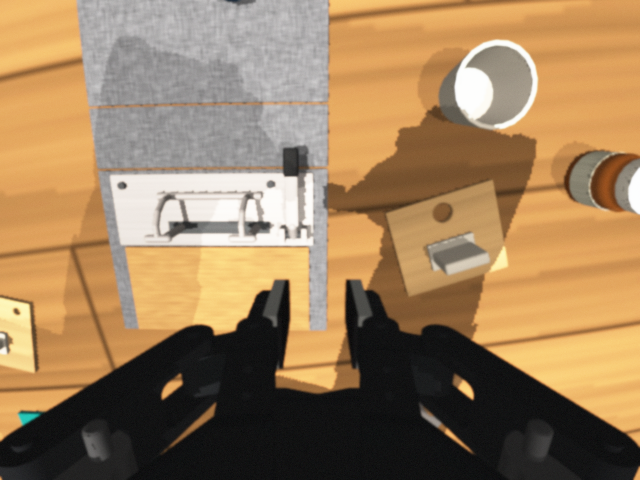

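The wrist view shows the black lever tab at about (row 161, col 291), with the arches shut over the posts on the white plate.

```bash
python3 - <<'E'
from h import *
np.set_printoptions(precision=4,suppress=True)
p=optics.grab_frame('wrist'); W=pts(p); img=p['img'].astype(int)
sub=np.zeros((480,640),bool); sub[145:180,278:304]=1
m=sub&(img.sum(2)<150)&(W[...,2]>0.025); q=W[m]; print('tab',m.sum(),q.mean(0),np.percentile(q,[3,97],axis=0))
hsv=cv2.cvtColor(p['img'],cv2.COLOR_RGB2HSV)
f=optics.outline_of('file',p)[0]['pixels']
# file region left edge points in world; white plate + card saturation
card=(hsv[...,1]>80)&f; card[:250]=0; card[330:]=0
pl=(hsv[...,1]<40)&(hsv[...,2]>180)&f; pl[:165]=0; pl[255:]=0
for n,m in [('card',card),('plate',pl),('grey',f)]:
    m=cv2.morphologyEx(m.astype(np.uint8),cv2.MORPH_OPEN,np.ones((5,5)))>0
    m&=(W[...,2]<0.016)&(W[...,2]>-0.01)
    r=cv2.minAreaRect(W[m][:,:2].astype(np.float32)); print(n,m.sum(),np.nanmedian(W[m][:,2]),r)
    print(cv2.boxPoints(r))
E
```

```text
tab 92 [ 0.5862 -0.1269  0.0375] [[ 0.5787 -0.1296  0.0357]
 [ 0.5989 -0.1227  0.0389]]
card 11889 0.0071009946840502325 ((0.4592478573322296, -0.01855260133743286), (0.20374511182308197, 0.09714512526988983), 83.5085220336914)
[[ 0.3995 -0.1143]
 [ 0.496  -0.1253]
 [ 0.519   0.0772]
 [ 0.4225  0.0882]]
plate 10375 0.0070970254327021864 ((0.5487467646598816, -0.03632824122905731), (0.22806121408939362, 0.0778493583202362), 82.65047454833984)
[[ 0.4956 -0.1444]
 [ 0.5728 -0.1544]
 [ 0.6019  0.0718]
 [ 0.5247  0.0817]]
grey 69308 0.00371101464707721 ((0.5800107717514038, -0.03531709313392639), (0.24091987311840057, 0.3453070819377899), 83.15628051757812)
[[ 0.3942 -0.1343]
 [ 0.7371 -0.1755]
 [ 0.7658  0.0637]
 [ 0.4229  0.1049]]
```

```bash
python3 - <<'E'
from h import *
np.set_printoptions(precision=4,suppress=True)
p=optics.grab_frame('wrist'); W=pts(p); g=p['img'].sum(2)
print(g[152:172:3,276:306:2])
O=np.array([.5325,-.029]); c,s=np.cos(-.121),np.sin(-.121)
F=np.stack([(W[...,0]-O[0])*c+(W[...,1]-O[1])*s,-(W[...,0]-O[0])*s+(W[...,1]-O[1])*c,W[...,2]],-1)
m=(F[...,2]>0.028)&(F[...,2]<.045)&(F[...,0]>.055)&(abs(F[...,1]+.085)<.02)
q=F[m];print(m.sum(),np.percentile(q,[1,50,99],axis=0)); v,u=np.nonzero(m); print(v.min(),v.max(),u.min(),u.max())
# plate & arches
m=(F[...,2]>0.04)&(F[...,2]<.07)&(abs(F[...,1])<.07)&(abs(F[...,0])<.05); q=F[m];print(m.sum(),np.percentile(q,[1,50,99],axis=0))
m=(F[...,2]>0.02)&(F[...,2]<.045)&(abs(F[...,1]+.085)<.02)&(F[...,0]>0.02)&(F[...,0]<.05);q=F[m];print('strip',m.sum(),np.percentile(q,[1,50,99],axis=0))
E
```

```text
[[424 414 264 184 195 189 187 179 170 133 244 303 314 283 300]
 [429 431 270 186 193 194 181 185 175 130 202 247 214 203 326]
 [455 451 285 185 190 194 176 178 174 128 174 217 204 202 253]
 [455 452 312 167 170 163 166 157 162 126 168 214 199 211 247]
 [434 433 297 157 163 161 155 151 156 125 148 195 191 201 228]
 [410 396 298 157 166 157 158 151 150 119 158 210 218 220 227]
 [474 466 355 165 171 165 151 139 142 112 172 223 220 247 368]]
446 [[ 0.0553 -0.0927  0.0337]
 [ 0.0679 -0.0861  0.0377]
 [ 0.0802 -0.079   0.0395]]
146 174 280 296
890 [[-0.0032 -0.0526  0.0406]
 [ 0.0036  0.0263  0.0522]
 [ 0.0294  0.0499  0.0546]]
strip 414 [[ 0.0202 -0.0918  0.0329]
 [ 0.0355 -0.086   0.0349]
 [ 0.0497 -0.08    0.0369]]
```

```bash
cat >> h.py <<'E'
np.set_printoptions(precision=4,suppress=True)
O=np.array([.5324,-.030]); YAW=-.121
def fw(x,y,z): c,s=np.cos(YAW),np.sin(YAW); return np.array([O[0]+c*x-s*y,O[1]+s*x+c*y,z])
def wf(w): c,s=np.cos(YAW),np.sin(YAW); d=np.asarray(w,float)[...,:2]-O; return np.stack([d[...,0]*c+d[...,1]*s,-d[...,0]*s+d[...,1]*c,np.asarray(w)[...,2]],-1)
def go(target,yaw):
    "turn (tool rotvec) to point down with tool x at yaw, then shift in turned tool axes"
    o=ctrl.get_obs(); A=R.from_quat(o['orientation']); B=R.from_euler('z',yaw)*R.from_euler('x',np.pi)
    print('t',o['clock'],'pos',o['ee_pos'],'file',wf(o['ee_pos']),'turn',(A.inv()*B).as_rotvec(),'shift',B.inv().apply(target-o['ee_pos']),'F',o['ft_force'],'gap',o['finger_gap'])
E
python3 -c "
from h import *
go(fw(.068,-.085,.036),YAW)"
```

```text
t 3.25 pos [ 0.5318 -0.1416  0.2234] file [ 0.0129 -0.1109  0.2234] turn [ 0.0002 -0.     -0.0053] shift [ 0.0551 -0.0259  0.1874] F [-0.0903 -0.6848  0.2588] gap 0.025577672124872115
```

Emit:
play_rows(plan=[0.3, 0.0275, -0.013, 0.04, 0, 0, -0.005, 0.3, 0.0275, -0.013, 0.04, 0, 0, 0, 0.3, 0, 0, 0.04, 0, 0, 0, 0.3, 0, 0, 0, 0, 0, 0, 0.3, 0, 0, 0, 0, 0, 0])

```text
clock: 3.88
ee_pos: [0.5903, -0.1227, 0.1051]
orientation: [0.998, -0.061, 0.001, 0.0]
ft_force: [0.7, -0.5, 1.3]
finger_gap: 0.0255
finger_force: 0.0
```

```bash
python3 - <<'E'
from h import *
go(fw(.068,-.085,.036),YAW)
p=optics.grab_frame('wrist'); W=wf(pts(p))
m=(W[...,2]>0.028)&(W[...,2]<.045)&(W[...,0]>.055)&(W[...,0]<.09)&(abs(W[...,1]+.085)<.018)
print(m.sum(),np.percentile(W[m],[1,50,99],axis=0)); save(p,'w2')
E
```

```text
t 3.875 pos [ 0.5903 -0.1227  0.1051] file [ 0.0687 -0.0851  0.1051] turn [ 0.0004 -0.0016 -0.0004] shift [-0.0007 -0.0001  0.0691] F [ 0.7072 -0.5319  1.3159] gap 0.025525100199111563
941 [[ 0.0559 -0.0918  0.0321]
 [ 0.0694 -0.0851  0.0377]
 [ 0.0807 -0.0783  0.0393]]
```

View pics/w2.png

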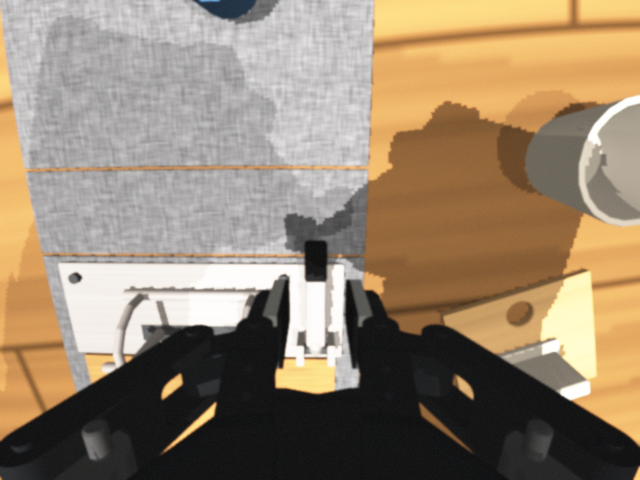

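The tab at (260,315) is centred between the fingers. Next I descend, pinch it, lift, and release.

Emit:
play_rows(plan=[0.3, 0, 0, 0.02, 0, 0, 0, 0.3, 0, 0, 0.02, 0, 0, 0, 0.3, 0, 0, 0.017, 0, 0, 0, 0.3, 0, 0, 0.012, 0, 0, 0, 0.3, 0, 0, 0, 0, 0, 0, 0, 0, 0, 0, 0, 0, 0, 0, 0, 0, 0, 0, 0, 0, 0, 0, 0, 0, 0, 0, 0, 0, 0, 0, 0, 0, 0, 0], newtons=50)

```text
clock: 5.05
ee_pos: [0.5906, -0.1218, 0.0351]
orientation: [0.998, -0.06, 0.001, 0.0]
ft_force: [-0.8, 2.7, 7.4]
finger_gap: 0.0132
finger_force: 49.3
```

Emit:
play_rows(plan=[0, -0.001, 0, -0.006, 0, 0, 0, 0, -0.002, 0, -0.006, 0, 0, 0, 0, -0.002, 0, -0.006, 0, 0, 0, 0, -0.003, 0, -0.006, 0, 0, 0, 0, -0.003, 0, -0.006, 0, 0, 0, 0, 0, 0, 0, 0, 0, 0])

```text
clock: 5.8
ee_pos: [0.5776, -0.1201, 0.0648]
orientation: [0.998, -0.06, -0.001, -0.0]
ft_force: [-7.4, 3.1, 1.9]
finger_gap: 0.0131
finger_force: 51.0
```

Emit:
play_rows(plan=[0.3, 0, 0, 0, 0, 0, 0, 0.3, 0, 0, 0, 0, 0, 0, 0.3, 0, 0, 0, 0, 0, 0, 0.3, 0.01, 0, -0.03, 0, 0, 0, 0.3, 0, 0, -0.05, 0, 0, 0, 0.3, 0, 0, -0.05, 0, 0, 0, 0.3, 0, 0, -0.05, 0, 0, 0, 0.3, 0, 0, 0, 0, 0, 0])

```text
clock: 6.8
ee_pos: [0.5905, -0.1222, 0.2481]
orientation: [0.998, -0.06, 0.003, 0.001]
ft_force: [0.6, -0.2, -0.4]
finger_gap: 0.0258
finger_force: 0.0
```

```bash
python3 - <<'E'
from h import *
go(fw(-.06,0,.26),YAW)
p=optics.grab_frame('wrist'); W=wf(pts(p)); save(p,'w3')
q=optics.grab_frame('top'); V=wf(pts(q))
for W in (W,V):
    m=(W[...,2]>0.06)&(W[...,2]<.12)&(abs(W[...,0])<.1)&(W[...,1]<-.06)&(W[...,1]>-.11)
    print('high',m.sum(),np.percentile(W[m],[1,50,99],axis=0) if m.any() else '')
# board: plywood two-hole
ds=optics.outline_of('board_holes',q)
V=pts(q)
for d in ds:
    r,c=d['location']
    if abs(r-281)<12 and abs(c-218)<12:
        m=cv2.morphologyEx(d['pixels'].astype(np.uint8),cv2.MORPH_OPEN,np.ones((3,3)))>0
        m&=V[...,2]<.02
        rr=cv2.minAreaRect(V[m][:,:2].astype(np.float32)); print(rr,cv2.boxPoints(rr))
E
```

```text
t 6.8 pos [ 0.5905 -0.1222  0.2481] file [ 0.0688 -0.0845  0.2481] turn [ 0.0014 -0.0061  0.0008] shift [-0.1288 -0.0845 -0.0119] F [ 0.6252 -0.2336 -0.3736] gap 0.025817510828854404
high 275 [[-0.0082 -0.0915  0.0617]
 [-0.0024 -0.0844  0.1016]
 [ 0.0012 -0.0781  0.107 ]]
high 0 
((0.43857744336128235, 0.2878551483154297), (0.1206526830792427, 0.10030847787857056), 72.83390808105469) [[0.3729 0.245 ]
 [0.4687 0.2154]
 [0.5043 0.3307]
 [0.4085 0.3603]]
```

View pics/w3.png

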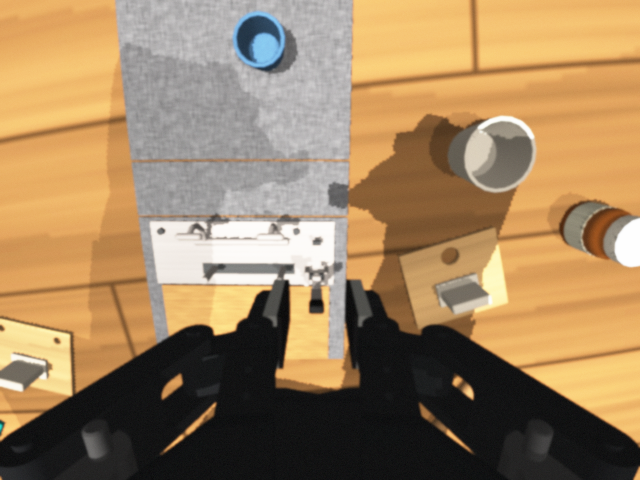

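The lever stands upright (tab at about (290,316)) and the rings are open. The board is at the left edge. I'll take a close look at the posts on the way to it.

Emit:
play_rows(plan=[0.5, -0.045, -0.03, 0.01, 0, -0.006, 0, 0.5, -0.045, -0.03, 0.015, 0, 0, 0, 0.5, -0.05, -0.025, 0.015, 0, 0, 0, 0.5, 0, 0, 0, 0, 0, 0, 0.5, 0, 0, 0, 0, 0, 0])

```text
clock: 7.58
ee_pos: [0.4602, -0.0205, 0.2045]
orientation: [0.998, -0.06, -0.003, -0.0]
ft_force: [-0.0, -1.1, 0.5]
finger_gap: 0.0427
finger_force: 0.0
```

```bash
python3 - <<'E'
from h import *
go(fw(-.06,0,.26),YAW)
p=optics.grab_frame('wrist'); P=pts(p); W=wf(P); save(p,'w4')
m=(W[...,2]>0.04)&(W[...,2]<.048)&(abs(W[...,0])<.012)&(abs(W[...,1])<.065)
for s in (1,-1):
    k=m&(W[...,1]*s>0.015); v,u=np.nonzero(k); print(s,k.sum(),np.percentile(W[k],[2,50,98],axis=0),v.mean(),u.mean(),(v.min(),v.max(),u.min(),u.max()))
cv2.imwrite('pics/w4c.png',cv2.resize(cv2.cvtColor(p['img'][120:320,160:480],cv2.COLOR_RGB2BGR),(800,500),interpolation=cv2.INTER_CUBIC))
E
```

```text
t 7.575 pos [ 0.4602 -0.0205  0.2045] file [-0.0728  0.0007  0.2045] turn [0.     0.0064 0.001 ] shift [ 0.0128  0.0007 -0.0555] F [-0.0002 -1.1399  0.539 ] gap 0.04270302719778963
1 76 [[-0.0034  0.0309  0.0405]
 [-0.0002  0.0343  0.0451]
 [ 0.003   0.0377  0.0467]] 137.97368421052633 275.4078947368421 (np.int64(134), np.int64(142), np.int64(271), np.int64(280))
-1 82 [[-0.004  -0.0479  0.0411]
 [-0.0008 -0.0446  0.0449]
 [ 0.0031 -0.0413  0.0467]] 138.67073170731706 371.7560975609756 (np.int64(134), np.int64(143), np.int64(367), np.int64(376))
```

View pics/w4c.png

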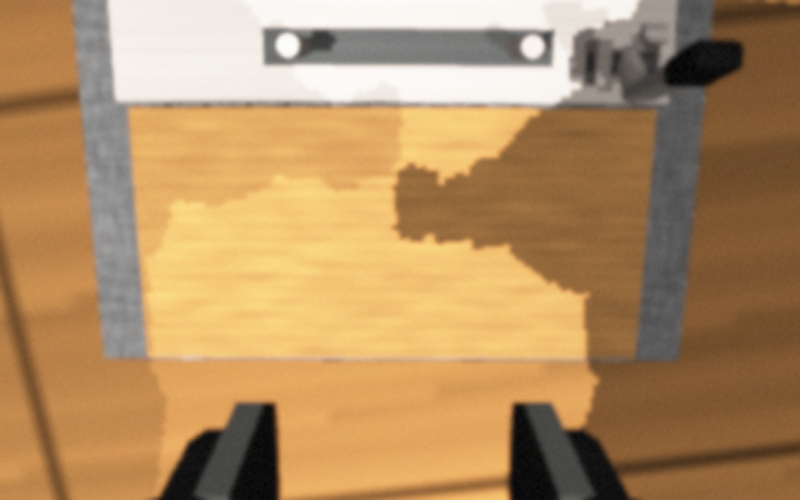

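```bash
python3 - <<'E'
from h import *
print(ctrl.get_obs()['joint_pos'], 'postmid world', fw(-.0005,-.0052,.045))
go(np.array([.4271,.2914,.16]),1.27)
go(np.array([.4271,.2914,.16]),-1.87)
E
```

```text
[-0.2217  0.1792 -0.2884  1.1091 -0.0007  3.0402] postmid world [ 0.5313 -0.0351  0.045 ]
t 7.625 pos [ 0.4608 -0.0208  0.2046] file [-0.0722  0.0005  0.2046] turn [-0.004   0.0049 -1.3903] shift [ 0.2882 -0.1247  0.0446] F [ 0.5005 -0.1569  0.1677] gap 0.04236906747159641
t 7.625 pos [ 0.4608 -0.0208  0.2046] file [-0.0722  0.0005  0.2046] turn [0.0052 0.0043 1.7496] shift [-0.2884  0.1243  0.0446] F [ 0.5005 -0.1569  0.1677] gap 0.04236906747159641
```

Emit:
play_rows(plan=[0.6, 0, 0, 0, 0, 0.005, -0.174, 0.6, 0, 0, 0, 0, 0, -0.174, 0.6, 0, 0, 0, 0, 0, -0.174, 0.6, 0, 0, 0, 0, 0, -0.174, 0.6, 0, 0, 0, 0, 0, -0.174, 0.6, 0, 0, 0, 0, 0, -0.174, 0.6, 0, 0, 0, 0, 0, -0.174, 0.6, 0, 0, 0, 0, 0, -0.172])

```text
clock: 8.62
ee_pos: [0.4613, -0.0212, 0.2046]
orientation: [0.804, 0.595, -0.0, -0.0]
ft_force: [-0.3, 0.5, -0.6]
finger_gap: 0.0513
finger_force: 0.0
```

Emit:
play_rows(plan=[0.6, 0.04, -0.021, 0, 0, 0, 0, 0.6, 0.04, -0.021, 0, 0, 0, 0, 0.6, 0.04, -0.021, 0, 0, 0, 0, 0.6, 0.04, -0.021, 0, 0, 0, 0, 0.6, 0.04, -0.021, 0, 0, 0, 0, 0.6, 0.04, -0.02, 0, 0, 0, 0, 0.6, 0, 0, 0, 0, 0, 0, 0.6, 0, 0, 0, 0, 0, 0])

```text
clock: 9.62
ee_pos: [0.4127, 0.2455, 0.2048]
orientation: [0.805, 0.593, -0.0, -0.0]
ft_force: [-0.5, -0.1, -0.0]
finger_gap: 0.051
finger_force: 0.0
```

```bash
python3 - <<'E'
from h import *
go(np.array([.4271,.2914,.16]),1.27)
p=optics.grab_frame('wrist'); W=pts(p); save(p,'w5')
for d in optics.outline_of('board_holes',p)+optics.outline_of('board_tile',p):
    m=d['pixels'];print(d['score'],d['location'],m.sum(),np.nanmedian(W[m],0))
E
```

```text
t 9.625 pos [0.4127 0.2455 0.2048] file [-0.1521  0.259   0.2048] turn [-0.0012  0.0001 -0.0003] shift [0.0481 0.0001 0.0448] F [-0.4526 -0.1488 -0.0378] gap 0.0510417971270656
0.96 [164.9, 329.3] 12718 [0.439  0.2892 0.0062]
0.92 [40.1, 152.3] 9247 [0.3188 0.4454 0.0063]
0.79 [251.0, 176.1] 10085 [0.2697 0.2556 0.0062]
0.98 [37.0, 151.8] 9398 [0.3188 0.4452 0.0063]
0.92 [163.3, 332.2] 12851 [0.4392 0.2894 0.0062]
0.9 [253.5, 174.9] 10210 [0.2693 0.2552 0.0062]
```

View pics/w5.png

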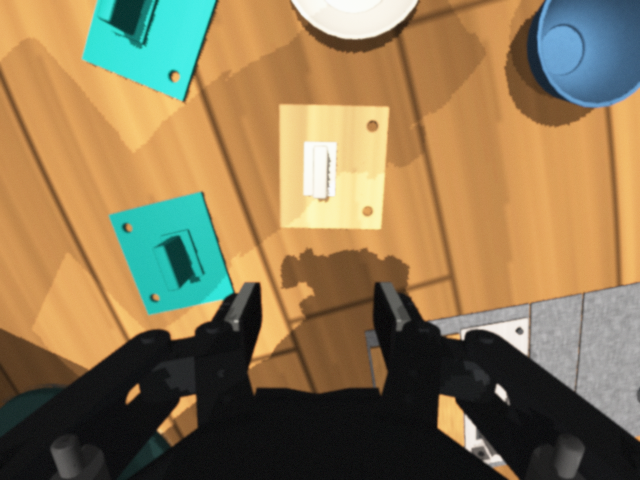

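The plywood board is at about (166,334). Its holes are at (126,373) and (211,368), and the tile is at (171,320). I'll measure the pose next.

```bash
cat > bd.py <<'E'
from h import *
def board():
    p=optics.grab_frame('wrist'); W=pts(p)
    ds=[d for d in optics.outline_of('board_holes',p) if d['pixels'].sum()>500]
    d=min(ds,key=lambda d:np.linalg.norm(np.nanmedian(W[d['pixels']],0)[:2]-[.439,.289]))
    m=(cv2.morphologyEx(d['pixels'].astype(np.uint8),cv2.MORPH_OPEN,np.ones((5,5)))>0)&(W[...,2]<.012)
    r=cv2.minAreaRect(W[m][:,:2].astype(np.float32)); b=cv2.boxPoints(r); print('rect',r)
    e=[b[1]-b[0],b[2]-b[1]]; s=min(e,key=np.linalg.norm); s=s*np.sign(s[0]); yaw=np.arctan2(s[1],s[0])
    # tile top
    t=W[(W[...,2]>.04)&(W[...,2]<.056)&(np.hypot(W[...,0]-r[0][0],W[...,1]-r[0][1])<.05)]
    tr=cv2.minAreaRect(t[:,:2].astype(np.float32)); print('tile',len(t),tr)
    c=np.array(r[0]); u=np.array([np.cos(yaw),np.sin(yaw)])
    T=c-.012*u; print('yaw',yaw,'tile from rect',T,'holes',c+.036*u)
    go(np.array([*tr[0],.034]),yaw+np.pi/2); go(np.array([*T,.034]),yaw+np.pi/2)
board()
E
python3 bd.py
```

```text
rect ((0.4395304322242737, 0.28456544876098633), (0.11913265287876129, 0.10279955714941025), 71.05973815917969)
tile 776 ((0.4282485842704773, 0.28901755809783936), (0.04355451837182045, 0.01171886920928955), 72.52223205566406)
yaw -0.33057016 tile from rect [0.4282 0.2885] holes [0.4736 0.2729]
t 9.875 pos [0.4123 0.245  0.2051] file [-0.1524  0.2585  0.2051] turn [-0.001  -0.0002  0.0281] shift [0.0468 0.0008 0.1711] F [ 0.293   0.4002 -0.3702] gap 0.05109673911362643
t 9.875 pos [0.4123 0.245  0.2051] file [-0.1524  0.2585  0.2051] turn [-0.001  -0.0002  0.0281] shift [0.0462 0.0009 0.1711] F [ 0.293   0.4002 -0.3702] gap 0.05109673911362643
```

Emit:
play_rows(plan=[0.6, 0.0233, 0, 0.03, 0, 0, 0.01, 0.6, 0.0233, 0.001, 0.03, 0, 0, 0, 0.6, 0, 0, 0.04, 0, 0, 0, 0.6, 0, 0, 0.03, 0, 0, 0, 0.6, 0, 0, 0.025, 0, 0, 0, 0.6, 0, 0, 0.015, 0, 0, 0, 0.6, 0, 0, 0, 0, 0, 0, 0, 0, 0, 0, 0, 0, 0, 0, 0, 0, 0, 0, 0, 0, 0, 0, 0, 0, 0, 0, 0, 0, 0, 0, 0, 0, 0, 0, 0, 0, 0, 0, 0, 0, 0], newtons=40)

```text
clock: 11.38
ee_pos: [0.4273, 0.2901, 0.0359]
orientation: [0.808, 0.589, 0.0, -0.0]
ft_force: [0.1, -1.5, 8.0]
finger_gap: 0.0111
finger_force: 40.2
```

Emit:
play_rows(plan=[0, 0, 0, -0.01, 0, 0, 0, 0, 0, 0, -0.03, 0, 0, 0, 0, 0, 0, -0.04, 0, 0, 0, 0, 0, 0, -0.04, 0, 0, 0, 0, 0, 0, 0, 0, 0, 0, 0, 0, 0, 0, 0, 0, 0, 0, 0, 0, 0, 0, 0, 0], newtons=60)

```text
clock: 12.25
ee_pos: [0.4263, 0.2896, 0.1541]
orientation: [0.808, 0.589, -0.001, -0.001]
ft_force: [-0.7, 0.3, -1.9]
finger_gap: 0.0109
finger_force: 58.7
```

```bash
python3 - <<'E'
from h import *
tgt=fw(-.0005,-.0052,0)-.048*np.array([np.cos(YAW),np.sin(YAW),0]); tgt[2]=.155
go(tgt,YAW+np.pi/2)
o=ctrl.get_obs(); p=optics.grab_frame('wrist'); W=pts(p); save(p,'w6')
T=R.from_quat(o['orientation']).inv().apply((W-o['ee_pos']).reshape(-1,3)).reshape(W.shape)
m=(abs(T[...,2])<.06)&(T[...,2]>-.03)&(T[...,0]>-.1)&(T[...,0]<.1)&(abs(T[...,1])<.12)
v,u=np.nonzero(m); print(m.sum(),v.min(),v.max(),u.min(),u.max()); print(np.nanpercentile(T[m],[1,50,99],axis=0)); np.savez('/tmp/w6',T=T)
E
```

```text
t 12.25 pos [0.4263 0.2896 0.1541] file [-0.1439  0.3045  0.1541] turn [-0.0027  0.0009 -0.1901] shift [-0.3097  0.0954 -0.0009] F [-0.7285  0.3459 -1.9145] gap 0.01085810284339615
35493 171 389 201 452
[[-0.0256 -0.0373 -0.029 ]
 [ 0.0187  0.0067  0.0296]
 [ 0.056   0.0604  0.0314]]
```

View pics/w6.png

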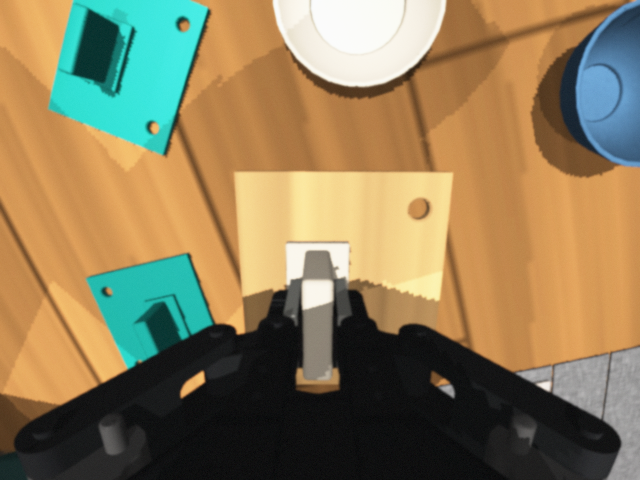

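The board is held level and its far hole shows at (208,418). I'll locate that hole and the board edges in the tool frame.

```bash
python3 - <<'E'
from h import *
T=np.load('/tmp/w6.npz')['T']; img=cv2.cvtColor(cv2.imread('pics/w6.png'),cv2.COLOR_BGR2HSV)
top=(abs(T[...,2]-.0296)<.004)&(T[...,0]>.0)
q=T[top]; A=np.c_[q[:,:2],np.ones(len(q))]; k,_,_,_=np.linalg.lstsq(A,q[:,2],rcond=None); print('plane tilt',k)
# hole: not-top pixels in window
w=np.zeros(top.shape,bool); w[192:225,402:436]=1
h=w&~top; n,l,st,ce=cv2.connectedComponentsWithStats(h.astype(np.uint8)); print(st[1:],ce[1:])
v,u=np.nonzero(top&(np.abs(T[...,0]-.04)<.012)&(T[...,1]>.02))
H=cv2.findHomography(np.c_[u,v].astype(float),T[v,u,:2])[0]
# dark by value
V=img[...,2]; print(V[200:218:2,406:432:2])
for c in ce[1:]: a=H@[*c,1]; print('hole tool xy',a[:2]/a[2])
b=T[top]; r=[np.nanpercentile(T[top&(T[...,1]>.03)][:,0],[99.8]),np.percentile(b[:,1],[.2,99.8])]; print('edges',r)
# right edge angle
pts_=[]
for vv in range(185,285,5):
    uu=np.nonzero(top[vv])[0].max(); pts_.append(T[vv,uu,:2])
pts_=np.array(pts_); print('edge slope',np.polyfit(pts_[:,0],pts_[:,1],1))
pu=np.array([T[np.nonzero(top[:,c])[0].min(),c,:2] for c in range(245,445,8)]); print('top edge slope',np.polyfit(pu[:,1],pu[:,0],1))
E
```

```text
plane tilt [0.006  0.0013 0.0297]
[[409 199  19  20 296]
 [433 210   1   1   1]] [[417.9662 208.4155]
 [433.     210.    ]]
[[246 246 245 232 208 205 205 202 192 160 186 226 242]
 [246 245 230 205 201 208 208 203 201 180 136 171 228]
 [245 237 201 198 203 205 207 204 201 194 137 149 216]
 [244 224 200 200 201 205 207 205 201 197 147 121 208]
 [243 219 201 201 201 206 207 207 202 197 150 114 206]
 [242 214 203 198 202 205 207 207 203 192 134 127 213]
 [243 205 201 200 199 203 208 207 203 173 122 161 227]
 [244 227 208 201 200 204 206 205 185 144 138 204 235]
 [245 239 225 201 192 194 193 173 141 142 196 233 241]]
hole tool xy [0.0393 0.0469]
hole tool xy [0.0386 0.0541]
edges [array([0.0565]), array([-0.0382,  0.0613])]
edge slope [0.0061 0.0612]
top edge slope [-0.0016  0.0564]
```

```bash
python3 - <<'E'
from h import *
go(fw(-.0477,-.0043,.15),YAW+np.pi/2)
E
```

```text
t 12.3 pos [0.4264 0.2897 0.1541] file [-0.1439  0.3045  0.1541] turn [-0.0026  0.0007 -0.19  ] shift [-0.3088  0.0962  0.0041] F [-0.1766  0.5287 -1.862 ] gap 0.011223025345414129
```

Emit:
play_rows(plan=[0, 0, 0, 0, -0.002, 0, -0.095, 0, 0, 0, 0, 0, 0, -0.095, 0, -0.03, 0.01, 0, 0, 0, 0, 0, -0.045, 0.0143, 0, 0, 0, 0, 0, -0.045, 0.0143, 0, 0, 0, 0, 0, -0.045, 0.0143, 0, 0, 0, 0, 0, -0.045, 0.0143, 0, 0, 0, 0, 0, -0.045, 0.0143, 0, 0, 0, 0, 0, -0.035, 0.0107, 0, 0, 0, 0, 0, -0.0188, 0.004, 0, 0, 0, 0, 0, 0, 0, 0, 0, 0, 0, 0, 0, 0, 0, 0, 0, 0])

```text
clock: 13.8
ee_pos: [0.4848, -0.0277, 0.1547]
orientation: [0.749, 0.663, 0.0, -0.0]
ft_force: [-0.7, 0.2, -0.8]
finger_gap: 0.0112
finger_force: 58.7
```

```bash
python3 - <<'E'
from h import *
go(fw(-.0477,-.0043,.085),YAW+np.pi/2)
E
```

```text
t 13.8 pos [ 0.4848 -0.0277  0.1547] file [-0.0475 -0.0034  0.1547] turn [ 0.0001 -0.0004  0.0002] shift [-0.0009 -0.0002  0.0697] F [-0.6612  0.1761 -0.8108] gap 0.01120260111081304
```

Emit:
play_rows(plan=[0, -0.0009, 0, 0.02, 0, 0, 0, 0, 0, 0, 0.025, 0, 0, 0, 0, 0, 0, 0.02, 0, 0, 0, 0, 0, 0, 0.005, 0, 0, 0, 0, 0, 0, 0.002, 0, 0, 0, 0, 0, 0, 0.002, 0, 0, 0, 0, 0, 0, 0, 0, 0, 0])

```text
clock: 14.68
ee_pos: [0.4853, -0.0291, 0.0814]
orientation: [0.749, 0.663, 0.001, 0.001]
ft_force: [0.6, -0.3, -1.7]
finger_gap: 0.0116
finger_force: 58.6
```

Emit:
play_rows(plan=[0, 0, 0, 0.001, 0, 0, 0, 0, 0, 0, 0.001, 0, 0, 0, 0, 0, 0, 0.001, 0, 0, 0, 0, 0, 0, 0.001, 0, 0, 0, 0, 0, 0, 0, 0, 0, 0])

```text
clock: 15.3
ee_pos: [0.485, -0.0291, 0.077]
orientation: [0.749, 0.663, 0.0, 0.0]
ft_force: [-0.3, 0.8, -2.6]
finger_gap: 0.011
finger_force: 58.7
```

Emit:
play_rows(plan=[0, 0, 0, 0.001, 0, 0, 0, 0, 0, 0, 0.001, 0, 0, 0, 0, 0, 0, 0.001, 0, 0, 0, 0, 0, 0, 0.001, 0, 0, 0, 0, 0, 0, 0, 0, 0, 0])

```text
clock: 15.92
ee_pos: [0.4851, -0.0291, 0.073]
orientation: [0.749, 0.663, 0.0, 0.0]
ft_force: [-0.6, -0.5, -1.7]
finger_gap: 0.011
finger_force: 58.8
```

The holes are on the posts with no contact force, so I'll keep lowering gently.

Emit:
play_rows(plan=[0, 0, 0, 0.002, 0, 0, 0, 0, 0, 0, 0.002, 0, 0, 0, 0, 0, 0, 0.002, 0, 0, 0, 0, 0, 0, 0.002, 0, 0, 0, 0, 0, 0, 0.002, 0, 0, 0, 0, 0, 0, 0, 0, 0, 0])

```text
clock: 16.68
ee_pos: [0.485, -0.0291, 0.0629]
orientation: [0.749, 0.663, 0.0, 0.0]
ft_force: [-0.8, -0.0, -1.7]
finger_gap: 0.0111
finger_force: 58.7
```

Emit:
play_rows(plan=[0, 0, 0, 0.002, 0, 0, 0, 0, 0, 0, 0.002, 0, 0, 0, 0, 0, 0, 0.002, 0, 0, 0, 0, 0, 0, 0.002, 0, 0, 0, 0, 0, 0, 0.002, 0, 0, 0, 0, 0, 0, 0, 0, 0, 0])

```text
clock: 17.42
ee_pos: [0.485, -0.0291, 0.0529]
orientation: [0.749, 0.663, 0.0, 0.0]
ft_force: [-0.6, 1.0, -2.1]
finger_gap: 0.0112
finger_force: 58.8
```

Emit:
play_rows(plan=[0, 0, 0, 0.002, 0, 0, 0, 0, 0, 0, 0.002, 0, 0, 0, 0, 0, 0, 0.002, 0, 0, 0, 0, 0, 0, 0.002, 0, 0, 0, 0, 0, 0, 0.001, 0, 0, 0, 0, 0, 0, 0, 0, 0, 0])

```text
clock: 18.18
ee_pos: [0.4851, -0.0291, 0.044]
orientation: [0.749, 0.663, 0.0, 0.0]
ft_force: [-0.1, 0.2, -2.3]
finger_gap: 0.0114
finger_force: 58.8
```

Emit:
play_rows(plan=[0, 0, 0, 0.0007, 0, 0, 0, 0, 0, 0, 0.0006, 0, 0, 0, 0, 0, 0, 0, 0, 0, 0])

```text
clock: 18.55
ee_pos: [0.4852, -0.0292, 0.0429]
orientation: [0.749, 0.663, 0.0, 0.0]
ft_force: [-0.5, -0.1, 2.0]
finger_gap: 0.0112
finger_force: 59.2
```

The board is seated, so I release it and retreat.

Emit:
play_rows(plan=[0.6, 0, 0, 0, 0, 0, 0, 0.6, 0, 0, 0, 0, 0, 0, 0.6, 0, 0, 0, 0, 0, 0, 0.6, 0, 0, -0.01, 0, 0, 0, 0.6, 0, 0, -0.03, 0, 0, 0, 0.6, 0, 0, -0.05, 0, 0, 0, 0.6, 0, 0, -0.05, 0, 0, 0, 0.6, 0, 0, -0.04, 0, 0, 0, 0, 0, 0, 0, 0, 0, 0, 0, 0, 0, 0, 0, 0, 0])

```text
clock: 19.8
ee_pos: [0.4847, -0.0291, 0.2227]
orientation: [0.749, 0.663, 0.0, 0.0]
ft_force: [-0.5, -0.8, -1.2]
finger_gap: 0.0152
finger_force: 0.0
```

```bash
python3 - <<'E'
from h import *
o=ctrl.get_obs(); print(o['joint_pos'])
for n in ('wrist','side','top'):
    p=optics.grab_frame(n); W=wf(pts(p)); 
    if n!='top': save(p,'x_'+n)
    m=(abs(W[...,0]+.036)<.045)&(abs(W[...,1]+.005)<.052)&(W[...,2]>.006)&(W[...,2]<.02)
    if m.sum()>50:
        q=W[m]; k=np.linalg.lstsq(np.c_[q[:,:2],np.ones(len(q))],q[:,2],rcond=None)[0]; print(n,m.sum(),np.median(q,0),'slope',k)
    m=(W[...,2]>.048)&(W[...,2]<.065)&(abs(W[...,0]+.048)<.02)&(abs(W[...,1])<.04)
    if m.any(): print('tile',np.percentile(W[m],[1,50,99],axis=0))
    m=(W[...,2]>0.06)&(W[...,2]<.12)&(abs(W[...,0])<.05)&(abs(W[...,1]+.085)<.02)
    if m.any(): print('lever',np.percentile(W[m],[1,50,99],axis=0))
a=cv2.imread('pics/x_side.png')[190:330,270:470]; cv2.imwrite('pics/c7.png',cv2.resize(a,(800,560),interpolation=cv2.INTER_CUBIC))
go(fw(-.045,-.085,.16),YAW)
E
```

```text
[-0.2281  0.206  -0.2025  1.1614  0.0003  1.4637]
wrist 8041 [-0.0337  0.0003  0.0131] slope [-0.0082 -0.001   0.0133]
tile [[-0.0525 -0.027   0.0502]
 [-0.0471 -0.0046  0.0548]
 [-0.0416  0.016   0.0564]]
side 586 [-0.0416 -0.0131  0.0123] slope [-0.007  -0.0007  0.0124]
tile [[-0.0516 -0.0338  0.0481]
 [-0.046  -0.0113  0.0533]
 [-0.0388  0.0133  0.0571]]
lever [[-0.0103 -0.0965  0.062 ]
 [-0.0044 -0.0908  0.0886]
 [ 0.003  -0.0787  0.1054]]
t 19.95 pos [ 0.4844 -0.029   0.222 ] file [-0.0477 -0.0048  0.222 ] turn [-0.0008  0.0003  1.5708] shift [0.0027 0.0802 0.062 ] F [0.5175 0.681  0.8461] gap 3.772485535922844e-05
```

View pics/c7.png

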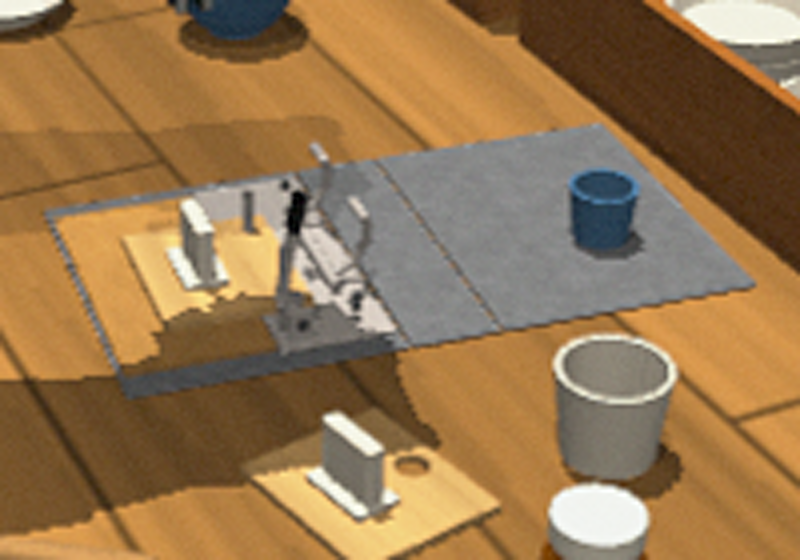

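The side view shows the board flat, with the posts through its holes, the lever upright at crop (295,215) and the rings open. Next I go behind the lever with the fingers shut.

Emit:
play_rows(plan=[0, -0.04, 0.009, 0, 0, 0, 0, 0, -0.04, 0.009, 0, 0, 0, 0, 0, 0, 0, 0.04, 0, 0, 0, 0, 0, 0, 0.04, 0, 0, 0, 0, 0, 0, 0.03, 0, 0, 0, 0, 0, 0, 0.006, 0, 0, 0, 0, 0, 0, 0, 0, 0, 0], newtons=40)

```text
clock: 20.82
ee_pos: [0.4933, -0.1107, 0.1071]
orientation: [0.749, 0.663, 0.0, 0.0]
ft_force: [0.2, 0.0, -0.7]
finger_gap: 0.0002
finger_force: 0.0
```

```bash
python3 - <<'E'
from h import *
go(fw(-.030,-.085,.107),YAW+np.pi/2)
E
```

```text
t 20.825 pos [ 0.4933 -0.1107  0.1071] file [-0.0291 -0.0848  0.1071] turn [ 0.0006 -0.0003  0.    ] shift [-0.0002 -0.0009  0.0001] F [ 0.1797  0.016  -0.7483] gap 0.0001618421885513991
```

Emit:
play_rows(plan=[0, 0, 0.006, 0, 0, 0, 0, 0, 0, 0.006, 0, 0, 0, 0, 0, 0, 0.006, 0, 0, 0, 0, 0, 0, 0.007, 0.0015, 0, 0, 0, 0, 0, 0.0066, 0.0015, 0, 0, 0, 0, 0, 0.0065, 0.003, 0, 0, 0, 0, 0, 0.0063, 0.003, 0, 0, 0, 0, 0, 0, 0, 0, 0, 0])

```text
clock: 21.82
ee_pos: [0.5385, -0.1163, 0.0984]
orientation: [0.749, 0.663, 0.001, 0.001]
ft_force: [-2.7, 0.3, 10.6]
finger_gap: -0.0002
finger_force: 4.9
```

```bash
python3 - <<'E'
from h import *
go(fw(.0264,-.085,.09),YAW+np.pi/2)
p=optics.grab_frame('side'); W=wf(pts(p))
m=(W[...,2]>0.02)&(W[...,2]<.12)&(abs(W[...,0]-.03)<.06)&(W[...,1]<-.07)&(W[...,1]>-.1)
h=cv2.cvtColor(cv2.imread('pics/x_side.png'),cv2.COLOR_BGR2RGB)
a=p['img'][190:330,270:470]; cv2.imwrite('pics/c8.png',cv2.resize(cv2.cvtColor(a,cv2.COLOR_RGB2BGR),(800,560),interpolation=cv2.INTER_CUBIC))
E
```

```text
t 21.825 pos [ 0.5385 -0.1163  0.0984] file [ 0.0165 -0.085   0.0984] turn [0.0025 0.0002 0.0002] shift [-0.      0.0099  0.0084] F [-2.6536  0.2553 10.6229] gap -0.00017203215729038975
```

View pics/c8.png

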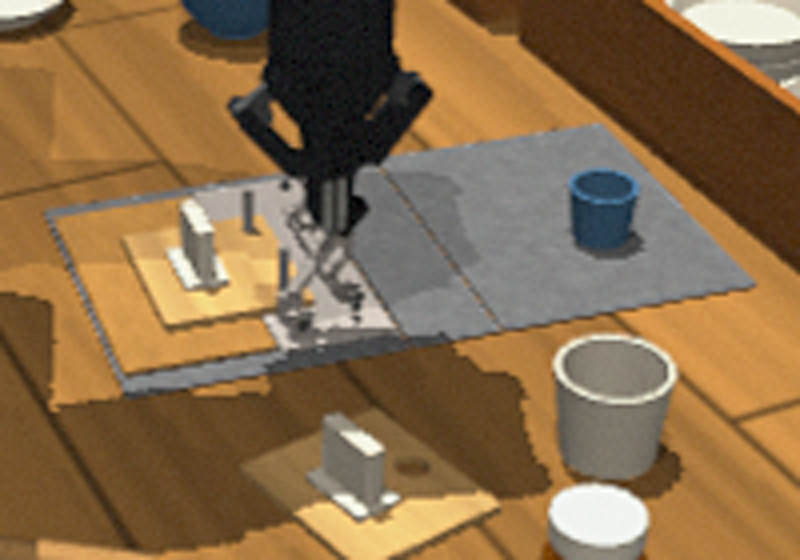

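The finger is on the tab and the lever is partly down, as planned. I continue along the arc.

Emit:
play_rows(plan=[0, 0, 0.005, 0.004, 0, 0, 0, 0, 0, 0.005, 0.004, 0, 0, 0, 0, 0, 0.005, 0.005, 0, 0, 0, 0, 0, 0.0045, 0.005, 0, 0, 0, 0, 0, 0.004, 0.006, 0, 0, 0, 0, 0, 0.0035, 0.006, 0, 0, 0, 0, 0, 0, 0, 0, 0, 0])

```text
clock: 22.75
ee_pos: [0.5663, -0.1198, 0.0687]
orientation: [0.749, 0.663, 0.001, 0.002]
ft_force: [2.8, -0.8, 6.6]
finger_gap: -0.0001
finger_force: 3.3
```

Emit:
play_rows(plan=[0, 0, 0.001, 0.002, 0, 0, 0, 0, 0, 0.001, 0.002, 0, 0, 0, 0, 0, 0.001, 0.002, 0, 0, 0, 0, 0, 0, 0, 0, 0, 0])

```text
clock: 23.25
ee_pos: [0.5672, -0.1196, 0.0616]
orientation: [0.749, 0.663, 0.0, 0.0]
ft_force: [-0.8, -0.3, 1.1]
finger_gap: 0.0002
finger_force: 0.0
```

The force vanished, so it has probably snapped shut. I back off and check by camera.

Emit:
play_rows(plan=[0, 0, 0, -0.02, 0, 0, 0, 0, 0, -0.02, -0.05, 0, 0, 0, 0, 0, -0.04, -0.05, 0, 0, 0, 0, 0, -0.05, -0.02, 0, 0, 0, 0, 0, 0, 0, 0, 0, 0, 0, 0, 0, 0, 0, 0, 0])

```text
clock: 24.0
ee_pos: [0.459, -0.1066, 0.2005]
orientation: [0.749, 0.663, 0.0, 0.0]
ft_force: [0.3, -0.9, -0.3]
finger_gap: 0.0001
finger_force: 0.0
```

```bash
python3 - <<'E'
from h import *
print(ctrl.get_obs()['ee_pos'],ctrl.get_obs()['ft_force'])
for n in ('side','top'):
    p=optics.grab_frame(n); W=wf(pts(p))
    m=(W[...,2]>0.024)&(W[...,2]<.12)&(W[...,0]>.058)&(W[...,0]<.1)&(abs(W[...,1]+.085)<.014)
    if m.any(): print(n,'tab',m.sum(),np.percentile(W[m],[1,50,99],axis=0))
    m=(W[...,2]>0.048)&(W[...,2]<.12)&(W[...,0]>-.02)&(W[...,0]<.08)&(abs(W[...,1])<.06)
    if m.any(): print(n,'arch',m.sum(),np.percentile(W[m],[1,50,99],axis=0))
    m=(abs(W[...,0]+.036)<.045)&(abs(W[...,1]+.005)<.052)&(W[...,2]>.006)&(W[...,2]<.02)
    q=W[m]; print('board',np.median(q,0),np.linalg.lstsq(np.c_[q[:,:2],np.ones(len(q))],q[:,2],rcond=None)[0])
    if n=='side': a=p['img'][190:330,270:470]; cv2.imwrite('pics/c9.png',cv2.resize(cv2.cvtColor(a,cv2.COLOR_RGB2BGR),(800,560),interpolation=cv2.INTER_CUBIC))
E
```

```text
[ 0.459  -0.1066  0.2005] [ 0.3492 -0.8799 -0.2552]
side tab 42 [[ 0.0592 -0.0966  0.0297]
 [ 0.0692 -0.0896  0.0356]
 [ 0.0814 -0.0795  0.04  ]]
side arch 51 [[-0.0012 -0.0534  0.048 ]
 [ 0.005  -0.0379  0.051 ]
 [ 0.0219  0.0469  0.0544]]
board [-0.0389 -0.0147  0.0122] [-0.0004 -0.0064  0.0126]
top tab 11 [[ 0.0637 -0.0817  0.0341]
 [ 0.0742 -0.0777  0.0375]
 [ 0.0799 -0.0761  0.042 ]]
top arch 78 [[-0.0037 -0.0496  0.0481]
 [ 0.0019 -0.028   0.0529]
 [ 0.0225  0.0526  0.0581]]
board [-0.0328 -0.0021  0.0134] [-0.0081  0.0026  0.0132]
```

View pics/c9.png

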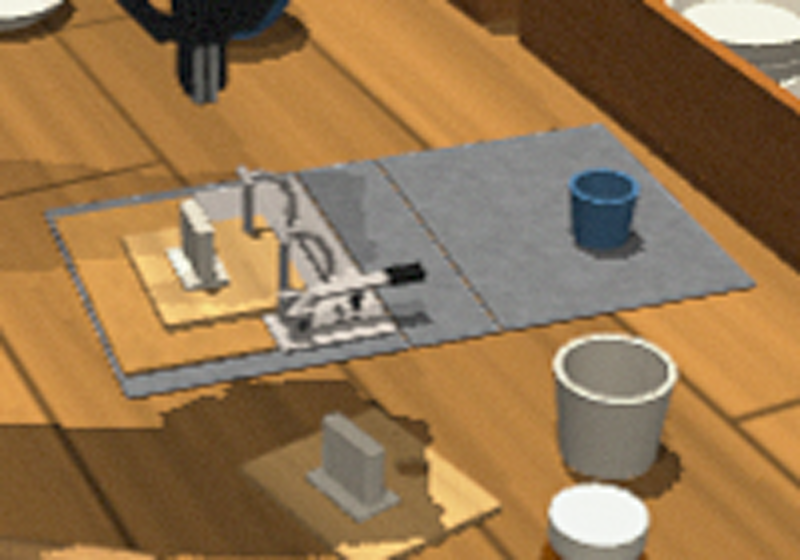

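The lever is down (tab at crop (405,272)), the rings are shut onto the posts, the board lies flat, and the robot is clear.

```bash
python3 -c "
from station import workorder
print(workorder.job_done())"
```

```text
the job is handed in; nothing more can be done
None
```

The two-holed board lies flat over both posts, the lever and rings are shut, the arm is clear, and I handed the job in at about 24 s; the hand-in did not report a verdict.

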